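Set a tube roller mixer's blank speed selector by counted clicks and start it

ROBOT

A 6-joint arm with a two-finger parallel gripper is mounted at the origin on the work surface. World frame = base frame: x ahead of the robot, y to its left, z up, the work surface at z = 0. Lengths are in m, angles in degrees, forces in N, time in s.
With the tool pointing down it reaches from about 0.35 to 0.875 m from the base axis. Payload 4.2 kg.
Tool frame: the origin (TCP) lies between the finger pads; the fingertips stand 25 mm ahead of it and the grasp point (between the pads) lies 6 mm ahead of it (r.tips_ahead is the distance from the TCP to the fingertips, in m); z points along the fingers, y is the direction in which the jaws open and shut (so a half turn about z gives the same grasp; the last joint's range is limited). The gripper opens to 87 mm and grips with 3 to 60 N. Pads are 19 mm wide; open, the fingers measure 117 mm over their backs; the gripper's body (75 mm by 190 mm) begins 51 mm behind the grasp point.
Start: joints at [-49.355, 22.042, 0.453, 0, -68.411, -14.817], TCP at [0.272, -0.563, 0.223] pointing down, gripper open.
Joint ranges: [-179.83, 179.83], [-69.29, 118.12], [-61.27, 80.66], [-181.25, 117.63], [-171.15, -9.14], [-177.46, 177.46]. Speed limits (degrees/s): [159.86, 159.86, 180, 180, 180, 180].

INTERFACE

Orientations are given as a 3x3 rotation matrix whose columns are the frame's x, y, z axes.
In Python, from station import r, vision, finish_job gives the robot as it stands.
- The arm moves only by the shell command python3 -m jog 'ROWS'. ROWS is a JSON object of lists of equal length, an entry for each row: "rot": the turn, a rotation vector about the world's x, y, z in degrees, a list of three; "delta_pos": the shift along the world's x, y, z in mm, a list of three; "grip": the opening in per cent of the stroke, from 0 (shut) to 100 (fully open). A call has 1 to 10 rows; each row shifts and turns the commanded pose from where the row before left it; what a row does not reach is not made up. A row lasts 1/12 s, in which the tool goes at most 41.7 mm and 7.16 degrees, less where a joint would pass 70% of its speed; a pose out of reach is approached as far as the arm can. A call with a gripper value outside its range is refused whole. The fingers move at their own pace and stop on an object; the grip force is fixed at half the most. Time passes only in rows, so rows that do not move let the fingers close. It gives the time, the measured TCP pose, the force and the opening at its end, in the units of the state.
- r.sense(): the state, without advancing time (a new reading comes with each control period).
- vision.capture(name): name is "scene" or "top" or "wrist"; returns a dict with "frame" (480x640x3 uint8, red, green, blue), "K" (3x3 intrinsics, pixels), "xyz" and "orientation" of the camera in the world. Camera axes: x right, y up, looking along -z (the intrinsics and any distortion apply to the point x, -y, -z); pixel columns grow to the right and rows downward; lengths in m; the calibration is good to about 2 mm. A picture is of the moment at which its call begins. There is no depth.
- finish_job(): hands the job in, once; it reports no verdict.
The state is a dict: "time_s": time; "joints": joint angles; "joint_velocities": joint speeds; "effort": joint torques, N m; "tcp_pos": TCP position; "ee_rot": TCP orientation; "wrist_force": force on the tool from outside, world axes, zero at the start; "moment": the same for the moment, N m; "gripper_width": opening from 0.0 (shut) to 1.0 (fully open).
Only numpy, scipy, OpenCV 4.12 (cv2) and the standard library are available. Lean on these libraries where they do the work, as an engineer would, in place of code of your own. Each camera call takes 0.05 s, during which the arm holds its last target. There are 200 camera calls.

TASK

The print around the blue speed selector of the tube roller mixer has been wiped off, so set it by feel: turn it anticlockwise (seen from above) until it meets its end stop, without forcing it, and then exactly four clicks clockwise. Then push the green start button fully in and let it go; keep off the red button, and leave the tubes on the rollers and the other things on the bench where they are.

Things in the scene. Friction and masses are not known exactly. Their poses are not given: they have to be found in the camera images.
- knob (a point): Speed selector: a round fluted blue rubber knob, no pointer or marks, 40 mm across, 30 mm tall; underside 5 mm, top 35 mm above the flat control deck, which lies 110 mm above the bench; axis upright. This point: on the axis, 25 mm above the deck. The heading of its axes tells nothing (knob and switch are fitted at any heading). It starts 2 to 5 clicks from the anticlockwise stop.
- click_feel (a point): Knob's axis at deck level. How it turns: 8 evenly spaced positions, 15 to 35 degrees apart, a stop at each end. The resisting moment jumps to about 0.2 N m on leaving a click, falls to nothing half-way to the next, then turns negative as the knob is drawn in. Let go anywhere, it springs into the nearest click. Nothing else stands within 60 mm of the axis.
- stop_feel (a point): Knob's axis, 20 mm under the deck. At the anticlockwise end the knob rests in position 0, from which clicks are counted; turned on from there it meets a slightly springy stop: the moment passes 0.3 N m and climbs by some 0.05 N m per degree instead of falling. Forced beyond about 0.7 N m the stop pin inside bends.
- contacts (a point): Knob's axis, inside the case, unseen. The knob carries a wiper with the stop pin (selector_c1) round over eight fixed contacts 7.5 mm apart: switch_c3 at the anticlockwise stop, switch_c4 after one click, ... switch_c7 after four. switch_c1 and switch_c2 are the anticlockwise and clockwise stops.
- start_top (a point): Centre of the face of the green start button (22 mm across, in a black collar), on the control deck between the knob and the edge that faces the robot, on the side of the rollers; it faces up, about 20 mm above the deck. Its centre is 85 mm from the knob's axis and 48 mm from the red button's.
- start (a joint): Travel of the green start button in m: 0 out, 0.005 fully in. It is sprung: fully in takes about 5 N, and it comes out again by itself.
- halt (a joint): Travel of the red stop button (same size, beside the green one, away from the rollers) in m: 0 out, 0.005 fully in. Not to be pressed.
- mixer: The tube roller mixer: heavy cream case, fixed, 250 mm (its x) by 450 mm (its y), seven dark rollers along y, tops 108 mm above the bench (tubes on them reach 113 mm); at its -y end a flat control deck 115 mm wide, 110 mm above the bench, with the knob and two buttons. Origin at the centre of its underside; its -x side faces the robot.
- tube_a: A blood tube, 13 x 75 mm, purple cap, lying loose across the rollers of the mixer; origin at its centre. A bystander: leave it where it lies.
- tube_b: A blood tube, 13 x 75 mm, purple cap, lying loose across the rollers of the mixer; origin at its centre. A bystander: leave it where it lies.
- tube_c: A blood tube, 13 x 75 mm, purple cap, lying loose across the rollers of the mixer; origin at its centre. A bystander: leave it where it lies.
- rack_mid (a point): Middle of a white tube rack, 70 x 220 x 58 mm, with purple-capped tubes reaching 83 mm; 40 mm above the bench. A bystander.
- diluent_mid (a point): Middle of a white bottle with an orange cap, 68 mm across, 150 mm tall. A bystander.
- lyse_mid (a point): Middle of a small white bottle with a red cap, 48 mm across, 100 mm tall. A bystander.
- marker: A dark marker pen, 112 mm long, 12 mm thick, lying on the bench along its x; origin under its middle. A bystander.

How it is judged (in metres and radians):
On the way, in this order (a step that is already met when the one before it is completed fails the run):
1. the selector has been brought to its anticlockwise end stop (its wiper stands over the first contact, switch_c3) (horizontal distance between selector_c1 and switch_c3 below 0.0025 m), for 0.1 s.
2. the selector stands on the fourth click from that stop (wiper over switch_c7) (horizontal distance between selector_c1 and switch_c7 below 0.0025 m), for 0.2 s.
3. the green start button is pressed in with the selector on the fourth click (horizontal distance between selector_c1 and switch_c7 below 0.0025 m and value of joint start above 0.004 m), for 0.05 s.
At the end, for the whole second after the job is handed in: the selector stands on the fourth click from its anticlockwise stop (wiper within 2.5 mm of contact switch_c7; the clicks are 7.5 mm apart there), let go, and the start button is out again (within 1 mm) (horizontal distance between selector_c1 and switch_c7 below 0.0025 m and value of joint start below 0.001 m); the robot touches nothing.
It fails at once if the selector is forced against an end stop and the stop pin bends (contact force between selector_c1 and switch_c1 above 45 N or contact force between selector_c1 and switch_c2 above 45 N).
It fails at once if the start button is pressed before the selector is on the fourth click (value of joint start above 0.0025 m and not (horizontal distance between selector_c1 and switch_c7 below 0.0025 m)).
It fails at once if the red stop button is pressed (value of joint halt above 0.0025 m).
It fails at once if a tube on the rollers is displaced by over 20 mm (distance of any of tube_a, tube_b, tube_c from where it was at the start of the episode above 0.02 m).
It fails at once if the rack, a bottle or the marker is displaced by over 30 mm (distance of any of rack_mid, diluent_mid, lyse_mid, marker from where it was at the start of the episode above 0.03 m).
It also fails if it takes over 72 s, if anything falls off the work surface, if the arm or the gripper's body presses on something with over 40 N, if the wrist force passes 120 N, or if a joint passes its speed limit or range.

## Working session

There is one attempt and no reset: what is moved stays moved. The work goes in short steps, Python scripts to look and compute and a shell command to move; the robot and the scene stay as the last step left them, time stands still between calls to the robot, and variables do not carry over. Pictures are saved under pics/ and viewed, about 8 in all and at most 12, crops included, and the job is handed in when it is done.

```bash
mkdir -p pics
python3 - <<'E'
from station import r,vision
import cv2
for n in("top","scene"):
    c=vision.capture(n); cv2.imwrite(f"pics/{n}0.png",c["frame"][:,:,::-1]); print(n,c["K"],c["xyz"],c["orientation"],[k for k in c])
print(r.sense())
E
```

```text
top [[477.46783352   0.         325.63826933]
 [  0.         477.46783352 245.12338422]
 [  0.           0.           1.        ]] [ 0.30362888 -0.09853688  1.0116453 ] [[ 0.00464821  0.98525138 -0.17105001]
 [-0.99993068  0.00642996  0.00986397]
 [ 0.01081834  0.17099231  0.98521297]] ['frame', 'K', 'xyz', 'orientation']
scene [[452.11522106   0.         319.46250221]
 [  0.         452.11522106 244.4512524 ]
 [  0.           0.           1.        ]] [1.07048058 0.09085944 0.81037705] [[-0.2509679  -0.72059182  0.64634552]
 [ 0.96782712 -0.17434204  0.18142633]
 [-0.01804914  0.67108291  0.74116257]] ['frame', 'K', 'xyz', 'orientation']
{'time_s': 0.1, 'joints': array([-4.93559128e+01,  2.20887868e+01,  3.86503352e-01, -2.53588456e-02,
       -6.84122824e+01, -1.48175388e+01]), 'joint_velocities': array([-0.05438833,  0.01856375,  0.15568666,  0.05365861, -0.0110458 ,
        0.08115588]), 'effort': array([-4.16900393e-04, -3.91689563e+01,  1.87934750e+01,  4.23191160e+00,
        1.34643976e-02, -7.84946815e-05]), 'tcp_pos': array([ 0.27206303, -0.56206774,  0.22213573]), 'ee_rot': array([[-9.00188061e-01, -4.35500259e-01, -9.90129723e-04],
       [-4.35501369e-01,  9.00186298e-01,  1.78523984e-03],
       [ 1.13828797e-04,  2.03825444e-03, -9.99997916e-01]]), 'wrist_force': array([0.16295248, 0.75819207, 0.41057864]), 'moment': array([-0.05493435,  0.01475355, -0.01040489]), 'gripper_width': 0.9965272047724235}
```

View pics/top0.png

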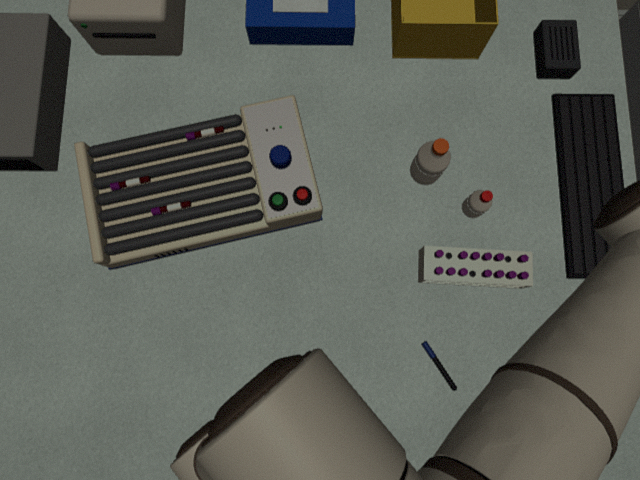

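The top view shows the knob at about (281,157), green at (278,201) and red at (302,196). The rollers lie to the left (+y) and the arm is at the bottom.

```bash
cat > h.py <<'E'
import numpy as np,cv2
def ray(c,px,z):
    K=c["K"];d=np.array([(px[0]-K[0,2])/K[0,0],-(px[1]-K[1,2])/K[1,1],-1.])
    d=np.array(c["orientation"])@d; o=np.array(c["xyz"]); return o+d*(z-o[2])/d[2]
def blobs(f,lo,hi,amin=40):
    m=cv2.inRange(cv2.cvtColor(f,cv2.COLOR_RGB2HSV),lo,hi)
    n,_,s,ce=cv2.connectedComponentsWithStats(m)
    return [(ce[i],s[i]) for i in range(1,n) if s[i][4]>=amin]
E
python3 - <<'E'
from station import vision
from h import *
for n in("top","scene"):
    c=vision.capture(n)
    for nm,lo,hi,z in(("blue",(110,120,50),(128,255,255),.14),("green",(50,100,50),(85,255,255),.13),("red",(0,170,80),(6,255,255),.13),):
        for ce,s in blobs(c["frame"],lo,hi): print(n,nm,ce.round(1),s,ray(c,ce,z).round(4))
E
```

```text
top blue [297.4  14.5] [246   0 109  28 980] [ 0.9278 -0.048   0.14  ]
top blue [341.2  21.7] [335  14  13  14  55] [ 0.9126 -0.1365  0.14  ]
top blue [279.5 154. ] [270 145  19  19 264] [ 0.6314 -0.0182  0.14  ]
top blue [428.8 349.5] [423 342  12  16  63] [ 0.2666 -0.2928  0.14  ]
top green [277.2 199. ] [272 194  11  11  93] [ 0.5452 -0.0146  0.13  ]
top red [301.5 193.6] [297 189  10  10  76] [ 0.5563 -0.0609  0.13  ]
top red [486.6 195.4] [482 191  11  10  76] [ 0.5553 -0.4153  0.13  ]
scene blue [414.1   3.1] [406   0  17   8  82] [-0.8076 -0.0339  0.14  ]
scene blue [532.8   9.8] [510   0  59  20 399] [-0.8318  0.3994  0.14  ]
scene blue [329.4 308.4] [319 300  22  18 282] [ 0.6297 -0.0178  0.14  ]
scene blue [370. 408.] [299 406 146   3 149] [0.7891 0.084  0.14  ]
scene green [342.1 276.5] [337 273  11   8  67] [ 0.5466 -0.013   0.13  ]
scene red [147.6 256. ] [143 252  10   8  60] [ 0.5882 -0.4025  0.13  ]
```

View pics/scene0.png

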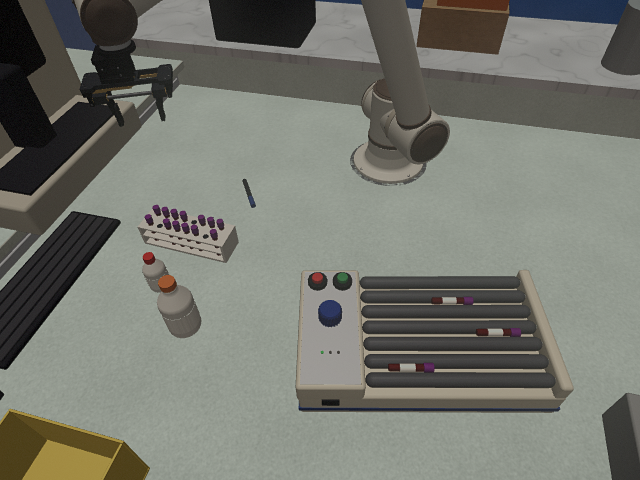

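```bash
python3 -m jog '{"delta_pos":[[18,27,1],[18,27,1],[18,27,1],[18,27,1],[18,27,1],[18,27,1],[18,27,1],[18,27,1],[18,27,1],[18,27,1]],"rot":[[0,0,0],[0,0,0],[0,0,0],[0,0,0],[0,0,0],[0,0,0],[0,0,0],[0,0,0],[0,0,0],[0,0,0]],"grip":[100,100,100,100,100,100,100,100,100,100]}'
python3 -m jog '{"delta_pos":[[18,27,1],[18,27,1],[18,27,1],[18,27,1],[18,27,1],[18,27,1],[18,27,1],[18,27,1],[18,27,1],[0,0,0]],"rot":[[0,0,0],[0,0,0],[0,0,0],[0,0,0],[0,0,0],[0,0,0],[0,0,0],[0,0,0],[0,0,0],[0,0,0]],"grip":[100,100,100,100,100,100,100,100,100,100]}'
python3 - <<'E'
from station import vision,r
from h import *
c=vision.capture("wrist"); cv2.imwrite("pics/w1.png",c["frame"][:,:,::-1]); s=r.sense(); print(s["joints"],s["tcp_pos"],s["ee_rot"],s["wrist_force"],s["moment"])
for nm,lo,hi,z in(("blue",(110,120,50),(128,255,255),.145),("green",(50,100,50),(85,255,255),.13),("red",(0,170,80),(6,255,255),.13),):
        for ce,st in blobs(c["frame"],lo,hi,150): print(nm,ce.round(1),st,ray(c,ce,z).round(4))
E
```

```text
time_s: 1.03
tcp_pos: [0.4528, -0.291, 0.2332]
ee_rot: [[-0.9, -0.436, 0.0], [-0.436, 0.9, 0.0], [-0.0, 0.0, -1.0]]
wrist_force: [0.5, -1.7, 0.2]
gripper_width: 1.002
time_s: 1.87
tcp_pos: [0.617, -0.0454, 0.2413]
ee_rot: [[-0.898, -0.44, 0.001], [-0.44, 0.898, 0.001], [-0.001, 0.0, -1.0]]
wrist_force: [0.1, 0.1, -0.7]
gripper_width: 1.002
[ 1.06181344e+01  2.06573886e+01  9.73823158e-01 -1.52224418e-02
 -7.03641063e+01 -7.45840916e+01] [ 0.61539202 -0.04713694  0.24120596] [[-8.98572335e-01 -4.38824580e-01 -8.63880127e-04]
 [-4.38824814e-01  8.98572632e-01  9.26371224e-05]
 [ 7.35607593e-04  4.62333191e-04 -9.99999623e-01]] [ 0.68507779 -0.5917954  -0.78717028] [-0.03597586  0.02063289  0.04326865]
blue [342.5 270.9] [ 314  239   58   62 2586] [ 0.6278 -0.0205  0.145 ]
green [403.6 162.8] [387 147  34  33 867] [ 0.5457 -0.0153  0.13  ]
red [334.9 147.5] [319 132  32  33 823] [ 0.5571 -0.0612  0.13  ]
```

View pics/w1.png

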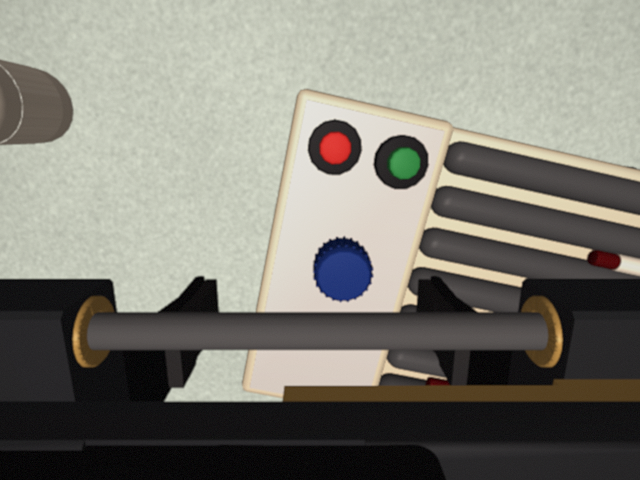

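Everything matches the given sizes: green–knob is about 83–85 mm and green–red 48 mm. I take the knob as (0.6295, -0.019) and go over it and down, checking alignment before closing.

```bash
cat > m.py <<'E'
from station import r
import numpy as np
s=r.sense(); R=s["ee_rot"]
print("t%.2f yaw %.2f pos %s F %s M %s w %.3f j6 %.1f"%(s["time_s"],np.degrees(np.arctan2(R[1,0],R[0,0])),s["tcp_pos"].round(4),s["wrist_force"].round(1),s["moment"].round(3),s["gripper_width"],s["joints"][5]))
E
python3 -m jog '{"delta_pos":[[7,14,0],[7,14,0],[0,0,-16],[0,0,-16],[0,0,-16],[0,0,-16],[0,0,-16],[0,0,-11],[0,0,-8],[0,0,0]],"rot":[[0,0,0],[0,0,0],[0,0,0],[0,0,0],[0,0,0],[0,0,0],[0,0,0],[0,0,0],[0,0,0],[0,0,0]],"grip":[100,100,100,100,100,100,100,100,100,100]}' >/dev/null
python3 -m jog '{"delta_pos":[[0,0,0],[0,0,0]],"rot":[[0,0,0],[0,0,0]],"grip":[100,100]}' >/dev/null
python3 m.py
python3 - <<'E'
from station import vision
import cv2
for n in("wrist","top"):
    f=vision.capture(n)["frame"]
    if n=="top": f=cv2.resize(f[90:240,200:400],None,fx=4,fy=4)
    cv2.imwrite(f"pics/{n}2.png",f[:,:,::-1])
E
```

```text
t2.92 yaw -154.16 pos [ 0.6291 -0.0215  0.1442] F [ 0.6 -0.1 -0. ] M [0.003 0.048 0.011] w 1.004 j6 -76.9
```

View pics/wrist2.png

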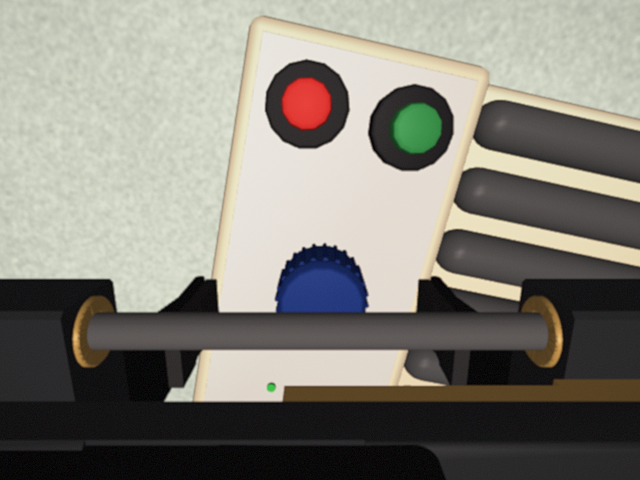

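The wrist view shows the knob centred between the fingers (knob column 322, finger mid about 318). I nudge 2 mm and close.

```bash
python3 -m jog '{"delta_pos":[[0,1.5,-2],[0,0,0],[0,0,0],[0,0,0],[0,0,0],[0,0,0],[0,0,0],[0,0,0],[0,0,0],[0,0,0]],"rot":[[0,0,0],[0,0,0],[0,0,0],[0,0,0],[0,0,0],[0,0,0],[0,0,0],[0,0,0],[0,0,0],[0,0,0]],"grip":[100,100,80,60,50,40,30,30,30,30]}' >/dev/null; python3 m.py
python3 -m jog '{"delta_pos":[[0,0,0],[0,0,0],[0,0,0],[0,0,0]],"rot":[[0,0,0],[0,0,0],[0,0,0],[0,0,0]],"grip":[30,30,30,30]}' >/dev/null; python3 m.py
```

```text
t3.85 yaw -154.17 pos [ 0.6283 -0.02    0.1411] F [-0.2 -0.4  0.3] M [ 0.015 -0.037  0.008] w 0.481 j6 -77.1
t4.18 yaw -154.17 pos [ 0.6282 -0.0199  0.1412] F [ 0.   1.  -0.7] M [ 0.351  0.118 -0.043] w 0.442 j6 -77.1
```

```bash
cat > c.py <<'E'
import sys,m
sys.exit(abs(m.s["moment"][2])>float(sys.argv[1]))
E
J="python3 -m jog"; 
python3 -m jog '{"delta_pos":[[0,0,0]],"rot":[[0,0,3]],"grip":[30]}' >/dev/null; python3 c.py 0.27 &&
python3 -m jog '{"delta_pos":[[0,0,0]],"rot":[[0,0,3]],"grip":[30]}' >/dev/null; python3 c.py 0.27 &&
python3 -m jog '{"delta_pos":[[0,0,0]],"rot":[[0,0,3]],"grip":[30]}' >/dev/null && python3 c.py 0.27 &&
python3 -m jog '{"delta_pos":[[0,0,0]],"rot":[[0,0,3]],"grip":[30]}' >/dev/null && python3 c.py 0.27 &&
python3 -m jog '{"delta_pos":[[0,0,0]],"rot":[[0,0,3]],"grip":[30]}' >/dev/null && python3 c.py 0.27 &&
python3 -m jog '{"delta_pos":[[0,0,0]],"rot":[[0,0,3]],"grip":[30]}' >/dev/null && python3 c.py 0.27 &&
python3 -m jog '{"delta_pos":[[0,0,0]],"rot":[[0,0,3]],"grip":[30]}' >/dev/null && python3 c.py 0.27 &&
python3 -m jog '{"delta_pos":[[0,0,0]],"rot":[[0,0,3]],"grip":[30]}' >/dev/null && python3 c.py 0.27 &&
python3 -m jog '{"delta_pos":[[0,0,0]],"rot":[[0,0,3]],"grip":[30]}' >/dev/null && python3 c.py 0.27 &&
python3 -m jog '{"delta_pos":[[0,0,0]],"rot":[[0,0,3]],"grip":[30]}' >/dev/null && python3 c.py 0.27
```

```text
t4.27 yaw -151.17 pos [ 0.6283 -0.02    0.1412] F [-1.  -0.2  0. ] M [ 0.033  0.011 -0.273] w 0.443 j6 -74.1
t4.27 yaw -151.17 pos [ 0.6283 -0.02    0.1412] F [-1.  -0.2  0. ] M [ 0.033  0.011 -0.273] w 0.443 j6 -74.1True
True
```

```bash
sed -i 's/sys.exit(/sys.exit(int(/; s/$/ /; s/)) *$/)))/' c.py; sed -i 's/sys.exit(int(abs(m.s\["moment"\]\[2\])>float(sys.argv\[1\]).*/sys.exit(int(abs(m.s["moment"][2])>float(sys.argv[1])))/' c.py; cat c.py
python3 -m jog '{"delta_pos":[[0,0,0]],"rot":[[0,0,2]],"grip":[30]}' >/dev/null && python3 c.py 0.33 &&
python3 -m jog '{"delta_pos":[[0,0,0]],"rot":[[0,0,2]],"grip":[30]}' >/dev/null && python3 c.py 0.33 &&
python3 -m jog '{"delta_pos":[[0,0,0]],"rot":[[0,0,2]],"grip":[30]}' >/dev/null && python3 c.py 0.33 &&
python3 -m jog '{"delta_pos":[[0,0,0]],"rot":[[0,0,2]],"grip":[30]}' >/dev/null && python3 c.py 0.33 &&
python3 -m jog '{"delta_pos":[[0,0,0]],"rot":[[0,0,2]],"grip":[30]}' >/dev/null && python3 c.py 0.33 &&
python3 -m jog '{"delta_pos":[[0,0,0]],"rot":[[0,0,2]],"grip":[30]}' >/dev/null && python3 c.py 0.33 &&
python3 -m jog '{"delta_pos":[[0,0,0]],"rot":[[0,0,2]],"grip":[30]}' >/dev/null && python3 c.py 0.33 &&
python3 -m jog '{"delta_pos":[[0,0,0]],"rot":[[0,0,2]],"grip":[30]}' >/dev/null && python3 c.py 0.33 &&
python3 -m jog '{"delta_pos":[[0,0,0]],"rot":[[0,0,2]],"grip":[30]}' >/dev/null && python3 c.py 0.33 &&
python3 -m jog '{"delta_pos":[[0,0,0]],"rot":[[0,0,2]],"grip":[30]}' >/dev/null && python3 c.py 0.33 &&
python3 -m jog '{"delta_pos":[[0,0,0]],"rot":[[0,0,2]],"grip":[30]}' >/dev/null && python3 c.py 0.33 &&
python3 -m jog '{"delta_pos":[[0,0,0]],"rot":[[0,0,2]],"grip":[30]}' >/dev/null && python3 c.py 0.33 &&
python3 -m jog '{"delta_pos":[[0,0,0]],"rot":[[0,0,2]],"grip":[30]}' >/dev/null && python3 c.py 0.33 &&
python3 -m jog '{"delta_pos":[[0,0,0]],"rot":[[0,0,2]],"grip":[30]}' >/dev/null && python3 c.py 0.33 &&
python3 -m jog '{"delta_pos":[[0,0,0]],"rot":[[0,0,2]],"grip":[30]}' >/dev/null && python3 c.py 0.33 &&
python3 -m jog '{"delta_pos":[[0,0,0]],"rot":[[0,0,2]],"grip":[30]}' >/dev/null && python3 c.py 0.33
```

```text
import sys,m 
sys.exit(int(abs(m.s["moment"][2])>float(sys.argv[1])))
t4.35 yaw -149.10 pos [ 0.6284 -0.0201  0.1411] F [ 0.1 -0.  -0.1] M [-0.003  0.002 -0.245] w 0.439 j6 -72.0
t4.43 yaw -147.12 pos [ 0.6284 -0.0201  0.1412] F [0.5 0.4 0.8] M [-0.06  -0.044 -0.154] w 0.439 j6 -70.0
t4.52 yaw -145.11 pos [ 0.6285 -0.0202  0.1412] F [ 0.5 -0.5  0.1] M [-0.089 -0.126 -0.147] w 0.440 j6 -68.0
t4.60 yaw -143.10 pos [ 0.6285 -0.0203  0.1412] F [ 0.6 -0.  -0.6] M [-0.15  -0.123 -0.075] w 0.444 j6 -66.0
t4.68 yaw -141.09 pos [ 0.6286 -0.0204  0.1412] F [ 0.1 -1.1 -0.2] M [-0.249 -0.153 -0.012] w 0.439 j6 -64.0
t4.77 yaw -139.08 pos [ 0.6286 -0.0204  0.1412] F [ 1.3 -0.2 -0.3] M [-0.297 -0.238  0.051] w 0.442 j6 -62.0
t4.85 yaw -137.07 pos [ 0.6287 -0.0206  0.1412] F [ 1.  -1.8 -0.7] M [-0.395 -0.269  0.065] w 0.445 j6 -60.0
t4.93 yaw -135.06 pos [ 0.6287 -0.0206  0.1412] F [ 1.2 -1.9 -1.1] M [-0.437 -0.283  0.103] w 0.443 j6 -58.0
t5.02 yaw -133.05 pos [ 0.6288 -0.0207  0.1412] F [ 1.8 -1.6 -0.7] M [-0.526 -0.333  0.084] w 0.444 j6 -56.0
t5.10 yaw -131.07 pos [ 0.6289 -0.0207  0.1412] F [ 1.4 -2.1 -2.1] M [-0.499 -0.551  0.009] w 0.436 j6 -54.0
t5.18 yaw -129.10 pos [ 0.629  -0.0208  0.1412] F [ 1.9 -2.7 -0.5] M [-0.688 -0.407 -0.175] w 0.441 j6 -52.0
t5.27 yaw -127.13 pos [ 0.6291 -0.0208  0.1412] F [ 2.7 -2.2 -1.5] M [-0.73  -0.524 -0.198] w 0.442 j6 -50.0
t5.35 yaw -125.14 pos [ 0.6291 -0.0208  0.1412] F [ 2.2 -2.3 -1.1] M [-0.73  -0.595 -0.288] w 0.437 j6 -48.0
t5.43 yaw -123.13 pos [ 0.6292 -0.0209  0.1412] F [ 2.3 -2.9 -2. ] M [-0.774 -0.632 -0.209] w 0.441 j6 -46.0
t5.52 yaw -121.12 pos [ 0.6293 -0.021   0.1412] F [ 1.3 -2.7 -1.9] M [-0.86  -0.762 -0.174] w 0.444 j6 -44.0
t5.60 yaw -119.11 pos [ 0.6294 -0.021   0.1412] F [ 3.  -2.2 -1.8] M [-0.887 -0.753 -0.156] w 0.439 j6 -42.0
```

```bash
python3 -m jog '{"delta_pos":[[0,0,0]],"rot":[[0,0,2]],"grip":[30]}' >/dev/null && python3 c.py 0.33 &&
python3 -m jog '{"delta_pos":[[0,0,0]],"rot":[[0,0,2]],"grip":[30]}' >/dev/null && python3 c.py 0.33 &&
python3 -m jog '{"delta_pos":[[0,0,0]],"rot":[[0,0,2]],"grip":[30]}' >/dev/null && python3 c.py 0.33 &&
python3 -m jog '{"delta_pos":[[0,0,0]],"rot":[[0,0,2]],"grip":[30]}' >/dev/null && python3 c.py 0.33 &&
python3 -m jog '{"delta_pos":[[0,0,0]],"rot":[[0,0,2]],"grip":[30]}' >/dev/null && python3 c.py 0.33 &&
python3 -m jog '{"delta_pos":[[0,0,0]],"rot":[[0,0,2]],"grip":[30]}' >/dev/null && python3 c.py 0.33 &&
python3 -m jog '{"delta_pos":[[0,0,0]],"rot":[[0,0,2]],"grip":[30]}' >/dev/null && python3 c.py 0.33 &&
python3 -m jog '{"delta_pos":[[0,0,0]],"rot":[[0,0,2]],"grip":[30]}' >/dev/null && python3 c.py 0.33 &&
python3 -m jog '{"delta_pos":[[0,0,0]],"rot":[[0,0,2]],"grip":[30]}' >/dev/null && python3 c.py 0.33 &&
python3 -m jog '{"delta_pos":[[0,0,0]],"rot":[[0,0,2]],"grip":[30]}' >/dev/null && python3 c.py 0.33 &&
python3 -m jog '{"delta_pos":[[0,0,0]],"rot":[[0,0,2]],"grip":[30]}' >/dev/null && python3 c.py 0.33 &&
python3 -m jog '{"delta_pos":[[0,0,0]],"rot":[[0,0,2]],"grip":[30]}' >/dev/null && python3 c.py 0.33 &&
python3 -m jog '{"delta_pos":[[0,0,0]],"rot":[[0,0,2]],"grip":[30]}' >/dev/null && python3 c.py 0.33 &&
python3 -m jog '{"delta_pos":[[0,0,0]],"rot":[[0,0,2]],"grip":[30]}' >/dev/null && python3 c.py 0.33 &&
python3 -m jog '{"delta_pos":[[0,0,0]],"rot":[[0,0,2]],"grip":[30]}' >/dev/null && python3 c.py 0.33 &&
python3 -m jog '{"delta_pos":[[0,0,0]],"rot":[[0,0,2]],"grip":[30]}' >/dev/null && python3 c.py 0.33 &&
python3 -m jog '{"delta_pos":[[0,0,0]],"rot":[[0,0,2]],"grip":[30]}' >/dev/null && python3 c.py 0.33 &&
python3 -m jog '{"delta_pos":[[0,0,0]],"rot":[[0,0,2]],"grip":[30]}' >/dev/null && python3 c.py 0.33 &&
python3 -m jog '{"delta_pos":[[0,0,0]],"rot":[[0,0,2]],"grip":[30]}' >/dev/null && python3 c.py 0.33 &&
python3 -m jog '{"delta_pos":[[0,0,0]],"rot":[[0,0,2]],"grip":[30]}' >/dev/null && python3 c.py 0.33
```

```text
t5.68 yaw -117.10 pos [ 0.6295 -0.0211  0.1412] F [ 3.7 -2.6 -1.1] M [-0.964 -0.793 -0.064] w 0.436 j6 -40.0
t5.77 yaw -115.08 pos [ 0.6295 -0.0211  0.1412] F [ 3.5 -4.4 -2.6] M [-1.104 -0.868  0.031] w 0.438 j6 -38.0
t5.85 yaw -113.07 pos [ 0.6296 -0.0212  0.1412] F [ 4.  -4.1 -2.7] M [-1.105 -0.886  0.069] w 0.441 j6 -36.0
t5.93 yaw -111.06 pos [ 0.6297 -0.0212  0.1412] F [ 3.7 -3.7 -2.8] M [-1.13  -0.977  0.094] w 0.442 j6 -34.0
t6.02 yaw -109.05 pos [ 0.6298 -0.0212  0.1412] F [ 4.3 -4.1 -2.9] M [-1.136 -1.017  0.092] w 0.439 j6 -32.0
t6.10 yaw -107.07 pos [ 0.6299 -0.0212  0.1412] F [ 4.7 -3.5 -2.7] M [-1.224 -1.129  0.02 ] w 0.439 j6 -30.0
t6.18 yaw -105.10 pos [ 0.63   -0.0213  0.1412] F [ 3.5 -2.9 -2.2] M [-1.257 -1.19  -0.155] w 0.438 j6 -28.0
t6.27 yaw -103.13 pos [ 0.6301 -0.0212  0.1412] F [ 4.  -4.  -3.7] M [-1.211 -1.264 -0.318] w 0.438 j6 -26.0
t6.35 yaw -101.14 pos [ 0.6302 -0.0212  0.1412] F [ 4.8 -3.8 -3.3] M [-1.273 -1.319 -0.282] w 0.444 j6 -24.0
t6.43 yaw -99.14 pos [ 0.6303 -0.0213  0.1412] F [ 4.8 -4.6 -3.6] M [-1.248 -1.403 -0.228] w 0.436 j6 -22.0
t6.52 yaw -
[... 364 characters left out ...]
5.3 -4.7 -4.9] M [-1.434 -1.548 -0.008] w 0.440 j6 -14.0
t6.85 yaw -89.07 pos [ 0.6307 -0.0214  0.1412] F [ 6.9 -4.4 -3.8] M [-1.499 -1.624  0.054] w 0.442 j6 -12.0
t6.93 yaw -87.06 pos [ 0.6308 -0.0214  0.1412] F [ 6.6 -4.9 -4.1] M [-1.486 -1.688  0.125] w 0.440 j6 -10.0
t7.02 yaw -85.05 pos [ 0.6309 -0.0214  0.1412] F [ 6.1 -4.2 -3.8] M [-1.428 -1.802  0.073] w 0.438 j6 -8.0
t7.10 yaw -83.07 pos [ 0.631  -0.0213  0.1412] F [ 6.1 -4.9 -4.3] M [-1.422 -1.856 -0.098] w 0.437 j6 -6.0
t7.18 yaw -81.09 pos [ 0.6311 -0.0213  0.1412] F [ 6.9 -3.2 -6. ] M [-1.418 -1.859 -0.104] w 0.438 j6 -4.0
t7.27 yaw -79.13 pos [ 0.6312 -0.0212  0.1412] F [ 7.4 -4.3 -4.9] M [-1.459 -1.979 -0.302] w 0.444 j6 -2.0
```

```bash
python3 -m jog '{"delta_pos":[[0,0,0]],"rot":[[0,0,1.5]],"grip":[30]}' >/dev/null && python3 c.py 0.36 &&
python3 -m jog '{"delta_pos":[[0,0,0]],"rot":[[0,0,1.5]],"grip":[30]}' >/dev/null && python3 c.py 0.36 &&
python3 -m jog '{"delta_pos":[[0,0,0]],"rot":[[0,0,1.5]],"grip":[30]}' >/dev/null && python3 c.py 0.36 &&
python3 -m jog '{"delta_pos":[[0,0,0]],"rot":[[0,0,1.5]],"grip":[30]}' >/dev/null && python3 c.py 0.36
```

```text
t7.35 yaw -77.64 pos [ 0.6312 -0.0212  0.1412] F [ 8.  -5.3 -4.9] M [-1.434 -1.961 -0.235] w 0.443 j6 -0.5
t7.43 yaw -76.15 pos [ 0.6313 -0.0212  0.1412] F [ 7.6 -4.1 -4.5] M [-1.416 -1.996 -0.241] w 0.443 j6 1.0
t7.52 yaw -74.65 pos [ 0.6314 -0.0212  0.1412] F [ 6.6 -4.  -4.6] M [-1.4   -2.069 -0.218] w 0.438 j6 2.5
t7.60 yaw -73.14 pos [ 0.6314 -0.0212  0.1412] F [ 8.6 -4.  -5.2] M [-1.433 -2.047 -0.215] w 0.442 j6 4.0
```

```bash
python3 -m jog '{"delta_pos":[[0,0,0]],"rot":[[0,0,2]],"grip":[30]}' >/dev/null && python3 c.py 0.36 &&
python3 -m jog '{"delta_pos":[[0,0,0]],"rot":[[0,0,2]],"grip":[30]}' >/dev/null && python3 c.py 0.36 &&
python3 -m jog '{"delta_pos":[[0,0,0]],"rot":[[0,0,2]],"grip":[30]}' >/dev/null && python3 c.py 0.36 &&
python3 -m jog '{"delta_pos":[[0,0,0]],"rot":[[0,0,2]],"grip":[30]}' >/dev/null && python3 c.py 0.36 &&
python3 -m jog '{"delta_pos":[[0,0,0]],"rot":[[0,0,2]],"grip":[30]}' >/dev/null && python3 c.py 0.36 &&
python3 -m jog '{"delta_pos":[[0,0,0]],"rot":[[0,0,2]],"grip":[30]}' >/dev/null && python3 c.py 0.36 &&
python3 -m jog '{"delta_pos":[[0,0,0]],"rot":[[0,0,2]],"grip":[30]}' >/dev/null && python3 c.py 0.36 &&
python3 -m jog '{"delta_pos":[[0,0,0]],"rot":[[0,0,1.5]],"grip":[30]}' >/dev/null && python3 c.py 0.36 &&
python3 -m jog '{"delta_pos":[[0,0,0]],"rot":[[0,0,1.5]],"grip":[30]}' >/dev/null && python3 c.py 0.36 &&
python3 -m jog '{"delta_pos":[[0,0,0]],"rot":[[0,0,1.5]],"grip":[30]}' >/dev/null && python3 c.py 0.36 &&
python3 -m jog '{"delta_pos":[[0,0,0]],"rot":[[0,0,1.5]],"grip":[30]}' >/dev/null && python3 c.py 0.36 &&
python3 -m jog '{"delta_pos":[[0,0,0]],"rot":[[0,0,1.5]],"grip":[30]}' >/dev/null && python3 c.py 0.36
```

```text
t7.68 yaw -71.12 pos [ 0.6316 -0.0212  0.1413] F [ 7.8 -5.3 -5.5] M [-1.469 -2.121 -0.112] w 0.440 j6 6.0
t7.77 yaw -69.09 pos [ 0.6316 -0.0212  0.1412] F [ 7.9 -4.4 -4.8] M [-1.367 -2.171 -0.025] w 0.441 j6 8.0
t7.85 yaw -67.07 pos [ 0.6318 -0.0211  0.1413] F [ 8.  -3.9 -5.5] M [-1.451 -2.242 -0.017] w 0.446 j6 10.0
t7.93 yaw -65.06 pos [ 0.6318 -0.0211  0.1413] F [ 8.4 -4.3 -4.9] M [-1.375 -2.337  0.047] w 0.438 j6 12.0
t8.02 yaw -63.04 pos [ 0.6319 -0.0211  0.1413] F [ 8.6 -4.8 -5.6] M [-1.388 -2.33   0.074] w 0.440 j6 14.0
t8.10 yaw -61.04 pos [ 0.632  -0.021   0.1412] F [ 8.1 -4.  -6.2] M [-1.346 -2.432  0.164] w 0.446 j6 16.0
t8.18 yaw -59.06 pos [ 0.6321 -0.021   0.1413] F [ 9.4 -4.3 -5.7] M [-1.294 -2.437 -0.064] w 0.441 j6 18.0
t8.27 yaw -57.59 pos [ 0.6321 -0.0209  0.1413] F [ 9.2 -4.9 -5.7] M [-1.392 -2.534 -0.101] w 0.440 j6 19.5
t8.35 yaw -56.13 pos [ 0.6322 -0.0209  0.1412] F [ 8.8 -3.8 -5.4] M [-1.258 -2.455 -0.266] w 0.437 j6 21.0
t8.43 yaw -54.66 pos [ 0.6322 -0.0208  0.1412] F [ 9.2 -3.5 -5.2] M [-1.33  -2.507 -0.401] w 0.442 j6 22.4
```

```bash
python3 -m jog '{"delta_pos":[[0,0,0]],"rot":[[0,0,1]],"grip":[30]}' >/dev/null && python3 c.py 0.47 &&
python3 -m jog '{"delta_pos":[[0,0,0]],"rot":[[0,0,0]],"grip":[30]}' >/dev/null && python3 c.py 0.47 &&
python3 -m jog '{"delta_pos":[[0,0,0]],"rot":[[0,0,1]],"grip":[30]}' >/dev/null && python3 c.py 0.47 &&
python3 -m jog '{"delta_pos":[[0,0,0]],"rot":[[0,0,0]],"grip":[30]}' >/dev/null && python3 c.py 0.47
```

```text
t8.52 yaw -53.69 pos [ 0.6323 -0.0209  0.1413] F [ 9.5 -3.1 -5.3] M [-1.289 -2.488 -0.401] w 0.439 j6 23.4
t8.60 yaw -53.71 pos [ 0.6322 -0.0208  0.1413] F [ 9.  -4.1 -5.4] M [-1.282 -2.494 -0.316] w 0.440 j6 23.4
t8.68 yaw -52.75 pos [ 0.6323 -0.0208  0.1412] F [ 8.8 -3.4 -5.5] M [-1.237 -2.545 -0.506] w 0.439 j6 24.4
```

The moment is -0.5 N m and climbing, where click peaks never passed about 0.32, so this is the stop. Click rests were at yaw -155, -131, -107, -83 and -59, a spacing of about 24°. I ease back, let go, recentre on the axis fitted from the drift (0.6306, -0.0187) and regrip.

```bash
python3 -m jog '{"delta_pos":[[0,0,0],[0,0,0],[0,0,0]],"rot":[[0,0,-3],[0,0,-3],[0,0,0]],"grip":[30,30,30]}' >/dev/null && python3 m.py
python3 -m jog '{"delta_pos":[[0,0,0],[0,0,0],[0,0,0],[0,0,0],[0,0,0],[0,0,0]],"rot":[[0,0,0],[0,0,0],[0,0,0],[0,0,0],[0,0,0],[0,0,0]],"grip":[50,60,65,65,65,65]}' >/dev/null && python3 m.py
```

```text
t8.93 yaw -58.76 pos [ 0.6321 -0.021   0.1413] F [ 9.5 -3.2 -5.4] M [-1.265 -2.4   -0.062] w 0.440 j6 18.3
t9.43 yaw -58.66 pos [ 0.628  -0.02    0.1412] F [ 0.3  0.2 -0.6] M [-0.008  0.137  0.011] w 0.643 j6 18.4
```

```bash
python3 -m jog '{"delta_pos":[[2.5,1.3,0],[0,0,0],[0,0,0]],"rot":[[0,0,0],[0,0,0],[0,0,0]],"grip":[65,65,65]}' >/dev/null && python3 m.py
python3 -m jog '{"delta_pos":[[0,0,0],[0,0,0],[0,0,0],[0,0,0],[0,0,0],[0,0,0],[0,0,0],[0,0,0]],"rot":[[0,0,0],[0,0,0],[0,0,0],[0,0,0],[0,0,0],[0,0,0],[0,0,0],[0,0,0]],"grip":[58,50,40,30,30,30,30,30]}' >/dev/null && python3 m.py
```

```text
t9.68 yaw -58.66 pos [ 0.6309 -0.0186  0.1412] F [-0.2 -0.7  0.3] M [-0.005  0.132 -0.016] w 0.650 j6 18.4
t10.35 yaw -58.67 pos [ 0.6309 -0.0186  0.1411] F [0.8 0.6 0.3] M [0.047 0.136 0.04 ] w 0.441 j6 18.4
```

```bash
python3 -m jog '{"delta_pos":[[0,0,0]],"rot":[[0,0,-3]],"grip":[30]}' >/dev/null && python3 c.py 0.4 &&
python3 -m jog '{"delta_pos":[[0,0,0]],"rot":[[0,0,-3]],"grip":[30]}' >/dev/null && python3 c.py 0.4 &&
python3 -m jog '{"delta_pos":[[0,0,0]],"rot":[[0,0,-3]],"grip":[30]}' >/dev/null && python3 c.py 0.4 &&
python3 -m jog '{"delta_pos":[[0,0,0]],"rot":[[0,0,-3]],"grip":[30]}' >/dev/null && python3 c.py 0.4 &&
python3 -m jog '{"delta_pos":[[0,0,0]],"rot":[[0,0,-3]],"grip":[30]}' >/dev/null && python3 c.py 0.4 &&
python3 -m jog '{"delta_pos":[[0,0,0]],"rot":[[0,0,-3]],"grip":[30]}' >/dev/null && python3 c.py 0.4 &&
python3 -m jog '{"delta_pos":[[0,0,0]],"rot":[[0,0,-3]],"grip":[30]}' >/dev/null && python3 c.py 0.4 &&
python3 -m jog '{"delta_pos":[[0,0,0]],"rot":[[0,0,-3]],"grip":[30]}' >/dev/null && python3 c.py 0.4 &&
python3 -m jog '{"delta_pos":[[0,0,0]],"rot":[[0,0,-3]],"grip":[30]}' >/dev/null && python3 c.py 0.4 &&
python3 -m jog '{"delta_pos":[[0,0,0]],"rot":[[0,0,-3]],"grip":[30]}' >/dev/null && python3 c.py 0.4 &&
python3 -m jog '{"delta_pos":[[0,0,0]],"rot":[[0,0,-3]],"grip":[30]}' >/dev/null && python3 c.py 0.4 &&
python3 -m jog '{"delta_pos":[[0,0,0]],"rot":[[0,0,-3]],"grip":[30]}' >/dev/null && python3 c.py 0.4 &&
python3 -m jog '{"delta_pos":[[0,0,0]],"rot":[[0,0,-3]],"grip":[30]}' >/dev/null && python3 c.py 0.4 &&
python3 -m jog '{"delta_pos":[[0,0,0]],"rot":[[0,0,-3]],"grip":[30]}' >/dev/null && python3 c.py 0.4 &&
python3 -m jog '{"delta_pos":[[0,0,0]],"rot":[[0,0,-3]],"grip":[30]}' >/dev/null && python3 c.py 0.4 &&
python3 -m jog '{"delta_pos":[[0,0,0]],"rot":[[0,0,-3]],"grip":[30]}' >/dev/null && python3 c.py 0.4 &&
python3 -m jog '{"delta_pos":[[0,0,0]],"rot":[[0,0,-3]],"grip":[30]}' >/dev/null && python3 c.py 0.4 &&
python3 -m jog '{"delta_pos":[[0,0,0]],"rot":[[0,0,-3]],"grip":[30]}' >/dev/null && python3 c.py 0.4 &&
python3 -m jog '{"delta_pos":[[0,0,0]],"rot":[[0,0,-3]],"grip":[30]}' >/dev/null && python3 c.py 0.4 &&
python3 -m jog '{"delta_pos":[[0,0,0]],"rot":[[0,0,-3]],"grip":[30]}' >/dev/null && python3 c.py 0.4 &&
python3 -m jog '{"delta_pos":[[0,0,0]],"rot":[[0,0,-3]],"grip":[30]}' >/dev/null && python3 c.py 0.4 &&
python3 -m jog '{"delta_pos":[[0,0,0]],"rot":[[0,0,-3]],"grip":[30]}' >/dev/null && python3 c.py 0.4 &&
python3 -m jog '{"delta_pos":[[0,0,0]],"rot":[[0,0,-3]],"grip":[30]}' >/dev/null && python3 c.py 0.4 &&
python3 -m jog '{"delta_pos":[[0,0,0]],"rot":[[0,0,-3]],"grip":[30]}' >/dev/null && python3 c.py 0.4
```

```text
t10.43 yaw -61.67 pos [ 0.6309 -0.0187  0.1411] F [ 1.   0.1 -0.5] M [ 0.07  -0.03   0.301] w 0.439 j6 15.4
t10.52 yaw -64.75 pos [ 0.6309 -0.0188  0.1411] F [-0.1  0.5 -0.9] M [0.011 0.003 0.273] w 0.441 j6 12.3
t10.60 yaw -67.77 pos [ 0.6309 -0.0187  0.1411] F [ 0.7 -0.9  0.1] M [-0.024 -0.006  0.096] w 0.444 j6 9.3
t10.68 yaw -70.79 pos [ 0.6309 -0.0187  0.1412] F [-0.2  0.6  0.5] M [0.082 0.028 0.049] w 0.439 j6 6.2
t10.77 yaw -73.81 pos [ 0.6309 -0.0187  0.1411] F [-0.3 -0.  -0. ] M [0.041 0.054 0.027] w 0.439 j6 3.2
t10.85 yaw -76.82 pos [ 0.6309 -0.0187  0.1412] F [-0.5  0.8 -0. ] M [ 0.1   -0.001 -0.091] w 0.443 j6 0.2
t10.93 yaw -79.84 pos [ 0.6309 -0.0187  0.1411] F [0.9 0.3 0.1] M [ 0.11   0.001 -0.102] w 0.441 j6 -2.8
t11.02 yaw -82.82 pos [ 0.6309 -0.0187  0.1411] F [-0.3  0.4  0.5] M [ 0.016 -0.031  0.073] w 0.440 j6 -5.8
t11.10 yaw -85.77 pos [ 0.6309 -0.0188  0.1411] F [ 0.1 -0.6 -0.5] M [0.065 0.065 0.269] w 0.439 j6 -8.7
t11.18 yaw -88.76 pos [ 0.6309 -0.0187  0.1412] F [ 1.4  0.7 -0.3] M [ 0.037 -0.006  0.187] w 0.438 j6 -11.7
t11.27 yaw -91.77 pos [ 0.6308 -0.0187
[... 774 characters left out ...]
 0.3 -0.7] M [0.182 0.056 0.2  ] w 0.442 j6 -35.7
t11.93 yaw -115.77 pos [ 0.6308 -0.0187  0.1412] F [ 0.5  0.5 -0.2] M [0.161 0.025 0.192] w 0.443 j6 -38.7
t12.02 yaw -118.79 pos [ 0.6308 -0.0187  0.1412] F [0.6 0.7 0. ] M [ 0.183 -0.009  0.089] w 0.439 j6 -41.8
t12.10 yaw -121.81 pos [ 0.6309 -0.0187  0.1412] F [ 0.5 -0.2 -0.3] M [ 0.239  0.042 -0.014] w 0.441 j6 -44.8
t12.18 yaw -124.83 pos [ 0.6309 -0.0186  0.1412] F [ 1.   1.2 -0.3] M [ 0.158 -0.049 -0.092] w 0.438 j6 -47.8
t12.27 yaw -127.84 pos [ 0.6308 -0.0186  0.1411] F [ 0.4  0.1 -1.2] M [ 0.146  0.055 -0.121] w 0.438 j6 -50.8
t12.35 yaw -130.82 pos [ 0.6308 -0.0187  0.1411] F [-0.3  0.2  1.6] M [0.127 0.13  0.048] w 0.440 j6 -53.8
```

Three clicks are done, with rests at about -82, -106 and -130. One more to about -154.

```bash
python3 -m jog '{"delta_pos":[[0,0,0]],"rot":[[0,0,-3]],"grip":[30]}' >/dev/null && python3 c.py 0.4 &&
python3 -m jog '{"delta_pos":[[0,0,0]],"rot":[[0,0,-3]],"grip":[30]}' >/dev/null && python3 c.py 0.4 &&
python3 -m jog '{"delta_pos":[[0,0,0]],"rot":[[0,0,-3]],"grip":[30]}' >/dev/null && python3 c.py 0.4 &&
python3 -m jog '{"delta_pos":[[0,0,0]],"rot":[[0,0,-3]],"grip":[30]}' >/dev/null && python3 c.py 0.4 &&
python3 -m jog '{"delta_pos":[[0,0,0]],"rot":[[0,0,-3]],"grip":[30]}' >/dev/null && python3 c.py 0.4 &&
python3 -m jog '{"delta_pos":[[0,0,0]],"rot":[[0,0,-3]],"grip":[30]}' >/dev/null && python3 c.py 0.4 &&
python3 -m jog '{"delta_pos":[[0,0,0]],"rot":[[0,0,-3]],"grip":[30]}' >/dev/null && python3 c.py 0.4 &&
python3 -m jog '{"delta_pos":[[0,0,0]],"rot":[[0,0,-3]],"grip":[30]}' >/dev/null && python3 c.py 0.4
```

```text
t12.43 yaw -133.78 pos [ 0.6308 -0.0187  0.1411] F [-0.7  1.5  2.1] M [0.11  0.325 0.178] w 0.443 j6 -56.8
t12.52 yaw -136.77 pos [ 0.6307 -0.0187  0.1412] F [0.3 0.9 1. ] M [0.157 0.109 0.216] w 0.442 j6 -59.7
t12.60 yaw -139.79 pos [ 0.6308 -0.0186  0.1411] F [ 3.7  1.7 -1.9] M [ 0.344 -0.856  0.066] w 0.442 j6 -62.8
t12.68 yaw -142.81 pos [ 0.6308 -0.0186  0.1412] F [ 2.9  0.8 -6.3] M [ 0.249 -0.784  0.027] w 0.437 j6 -65.8
t12.77 yaw -145.83 pos [ 0.6308 -0.0187  0.1412] F [-0.6 -0.  -3.3] M [ 0.136  0.203 -0.046] w 0.434 j6 -68.8
t12.85 yaw -148.85 pos [ 0.6309 -0.0186  0.1411] F [-0.   0.   1.2] M [ 0.061 -0.089 -0.114] w 0.442 j6 -71.8
t12.93 yaw -151.86 pos [ 0.6308 -0.0186  0.1411] F [ 2.2  0.5 -1.6] M [ 0.114 -0.614 -0.147] w 0.440 j6 -74.8
t13.02 yaw -154.82 pos [ 0.6308 -0.0186  0.1411] F [ 1.1  0.2 -0.4] M [ 0.239 -0.026  0.165] w 0.442 j6 -77.8
```

```bash
python3 -m jog '{"delta_pos":[[0,0,0],[0,0,0],[0,0,0]],"rot":[[0,0,1],[0,0,0],[0,0,0]],"grip":[30,30,30]}' >/dev/null && python3 m.py
python3 -m jog '{"delta_pos":[[0,0,0],[0,0,0],[0,0,0],[0,0,0],[0,0,0],[0,0,0],[0,0,0]],"rot":[[0,0,0],[0,0,0],[0,0,0],[0,0,0],[0,0,0],[0,0,0],[0,0,0]],"grip":[50,60,70,70,70,70,70]}' >/dev/null && python3 m.py
python3 - <<'E'
from station import vision
import cv2
cv2.imwrite("pics/scene3.png",vision.capture("scene")["frame"][:,:,::-1])
E
```

```text
t13.27 yaw -153.61 pos [ 0.6308 -0.0186  0.1411] F [0.4 0.9 0. ] M [ 0.291  0.071 -0.024] w 0.439 j6 -76.6
t13.85 yaw -153.67 pos [ 0.6308 -0.0188  0.1412] F [0.6 0.7 0.1] M [0.025 0.02  0.024] w 0.696 j6 -76.6
```

View pics/scene3.png

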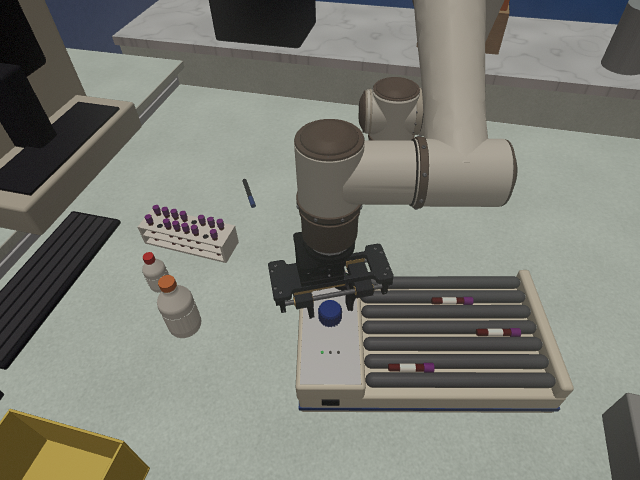

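Nothing on the bench has moved. Now I lift, close, and go over the green button at (0.5455, -0.0145), which is 85.3 mm from the felt knob axis.

```bash
python3 -m jog '{"delta_pos":[[0,0,15],[0,0,20],[0,0,25],[0,0,0],[-28,1,0],[-29,2,0],[-28,1,0],[0,0,0],[0,0,0],[0,0,0]],"rot":[[0,0,0],[0,0,0],[0,0,0],[0,0,0],[0,0,0],[0,0,0],[0,0,0],[0,0,0],[0,0,0],[0,0,0]],"grip":[70,70,70,60,40,20,0,0,0,0]}' >/dev/null && python3 m.py
python3 -m jog '{"delta_pos":[[0,0,0],[0,0,0],[0,0,0],[0,0,-12],[0,0,-10],[0,0,0]],"rot":[[0,0,0],[0,0,0],[0,0,0],[0,0,0],[0,0,0],[0,0,0]],"grip":[0,0,0,0,0,0]}' >/dev/null && python3 m.py
python3 - <<'E'
from station import vision
import cv2
cv2.imwrite("pics/w4.png",vision.capture("wrist")["frame"][:,:,::-1])
E
```

```text
t14.73 yaw -153.66 pos [ 0.5465 -0.0147  0.2016] F [ 1.2  0.1 -0.7] M [-0.054 -0.037  0.009] w 0.255 j6 -79.1
t15.23 yaw -153.72 pos [ 0.5445 -0.0149  0.1764] F [-0.1  0.1 -0.3] M [0.002 0.035 0.003] w 0.009 j6 -79.1
```

View pics/w4.png

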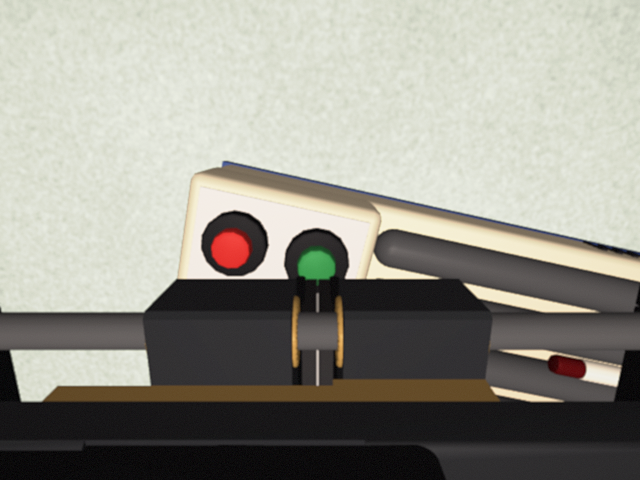

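The closed tips (column 317) line up with the green button (column 317), well clear of red. I press in small steps.

```bash
python3 -m jog '{"delta_pos":[[1,0,-8],[0,0,-8],[0,0,-3],[0,0,0]],"rot":[[0,0,0],[0,0,0],[0,0,0],[0,0,0]],"grip":[0,0,0,0]}' >/dev/null && python3 m.py
python3 -m jog '{"delta_pos":[[0,0,-1.5],[0,0,0]],"rot":[[0,0,0],[0,0,0]],"grip":[0,0]}' >/dev/null && python3 m.py
python3 -m jog '{"delta_pos":[[0,0,-1.5],[0,0,0]],"rot":[[0,0,0],[0,0,0]],"grip":[0,0]}' >/dev/null && python3 m.py
python3 -m jog '{"delta_pos":[[0,0,-1],[0,0,0]],"rot":[[0,0,0],[0,0,0]],"grip":[0,0]}' >/dev/null && python3 m.py
python3 -m jog '{"delta_pos":[[0,0,-1],[0,0,0]],"rot":[[0,0,0],[0,0,0]],"grip":[0,0]}' >/dev/null && python3 m.py
```

```text
t15.62 yaw -153.68 pos [ 0.5461 -0.0148  0.1589] F [-0.5  0.7 -0.1] M [ 0.005  0.04  -0.042] w 0.001 j6 -79.1
t15.78 yaw -153.67 pos [ 0.5469 -0.0147  0.1586] F [-0.5  0.2  0.7] M [ 0.031  0.035 -0.007] w 0.002 j6 -79.1
t15.95 yaw -153.67 pos [ 0.5468 -0.0147  0.1572] F [-0.4  1.  -0.6] M [-0.006 -0.013 -0.022] w 0.002 j6 -79.1
t16.12 yaw -153.67 pos [ 0.5468 -0.0147  0.1561] F [ 0.6 -0.5 -1.6] M [-0.021  0.037  0.001] w 0.005 j6 -79.1
t16.28 yaw -153.67 pos [ 0.5467 -0.0147  0.155 ] F [-0.5  0.3  0.5] M [-0.01   0.034  0.034] w 0.010 j6 -79.1
```

```bash
python3 -m jog '{"delta_pos":[[-1,0,-1.5],[0,0,0]],"rot":[[0,0,0],[0,0,0]],"grip":[0,0]}' >/dev/null && python3 m.py
python3 -m jog '{"delta_pos":[[0,0,-1.5],[0,0,0]],"rot":[[0,0,0],[0,0,0]],"grip":[0,0]}' >/dev/null && python3 m.py
python3 -m jog '{"delta_pos":[[0,0,-1],[0,0,0]],"rot":[[0,0,0],[0,0,0]],"grip":[0,0]}' >/dev/null && python3 m.py
python3 -m jog '{"delta_pos":[[0,0,-1],[0,0,0]],"rot":[[0,0,0],[0,0,0]],"grip":[0,0]}' >/dev/null && python3 m.py
python3 -m jog '{"delta_pos":[[0,0,-1],[0,0,0]],"rot":[[0,0,0],[0,0,0]],"grip":[0,0]}' >/dev/null && python3 m.py
```

```text
t16.45 yaw -153.68 pos [ 0.5455 -0.0147  0.1533] F [-0.3  0.3  0.6] M [ 0.029 -0.01   0.003] w 0.007 j6 -79.1
t16.62 yaw -153.67 pos [ 0.5456 -0.0147  0.1519] F [ 0.4  0.3 -0.2] M [ 0.049 -0.003 -0.023] w 0.007 j6 -79.1
t16.78 yaw -153.67 pos [ 0.5457 -0.0147  0.1509] F [-0.7 -0.4  0.1] M [-0.029  0.044 -0.024] w 0.006 j6 -79.1
t16.95 yaw -153.67 pos [ 0.5457 -0.0147  0.15  ] F [-0.3 -0.5  0.2] M [ 0.018 -0.043 -0.028] w 0.005 j6 -79.1
t17.12 yaw -153.67 pos [ 0.5457 -0.0147  0.149 ] F [ 0.  -0.1 -0.6] M [-0.041  0.072  0.015] w 0.006 j6 -79.1
```

```bash
python3 -c "from station import r;print(r.tips_ahead)"
cat > f.py <<'E'
import sys,m
sys.exit(int(m.s["wrist_force"][2]>float(sys.argv[1])))
E
python3 -m jog '{"delta_pos":[[0,0,-1],[0,0,0]],"rot":[[0,0,0],[0,0,0]],"grip":[0,0]}' >/dev/null && python3 f.py 3 &&
python3 -m jog '{"delta_pos":[[0,0,-1],[0,0,0]],"rot":[[0,0,0],[0,0,0]],"grip":[0,0]}' >/dev/null && python3 f.py 3 &&
python3 -m jog '{"delta_pos":[[0,0,-1],[0,0,0]],"rot":[[0,0,0],[0,0,0]],"grip":[0,0]}' >/dev/null && python3 f.py 3 &&
python3 -m jog '{"delta_pos":[[0,0,-1],[0,0,0]],"rot":[[0,0,0],[0,0,0]],"grip":[0,0]}' >/dev/null && python3 f.py 3
python3 - <<'E'
from station import vision
import cv2
f=vision.capture("scene")["frame"][200:350,250:450]
cv2.imwrite("pics/s5.png",cv2.resize(f,None,fx=4,fy=4)[:,:,::-1])
E
```

```text
0.025
t17.28 yaw -153.67 pos [ 0.5457 -0.0147  0.148 ] F [-0.2 -0.9  0.1] M [ 0.022  0.025 -0.014] w 0.007 j6 -79.1
t17.45 yaw -153.67 pos [ 0.5457 -0.0147  0.147 ] F [ 0.4 -0.1 -1.1] M [-0.032  0.057 -0.006] w 0.006 j6 -79.1
t17.62 yaw -153.67 pos [ 0.5457 -0.0147  0.146 ] F [-0.6  0.4 -0.2] M [ 0.016  0.012 -0.035] w 0.004 j6 -79.1
t17.78 yaw -153.67 pos [ 0.5457 -0.0147  0.145 ] F [-0.3  0.7  0.4] M [ 0.048 -0.019 -0.04 ] w 0.004 j6 -79.1
```

View pics/s5.png

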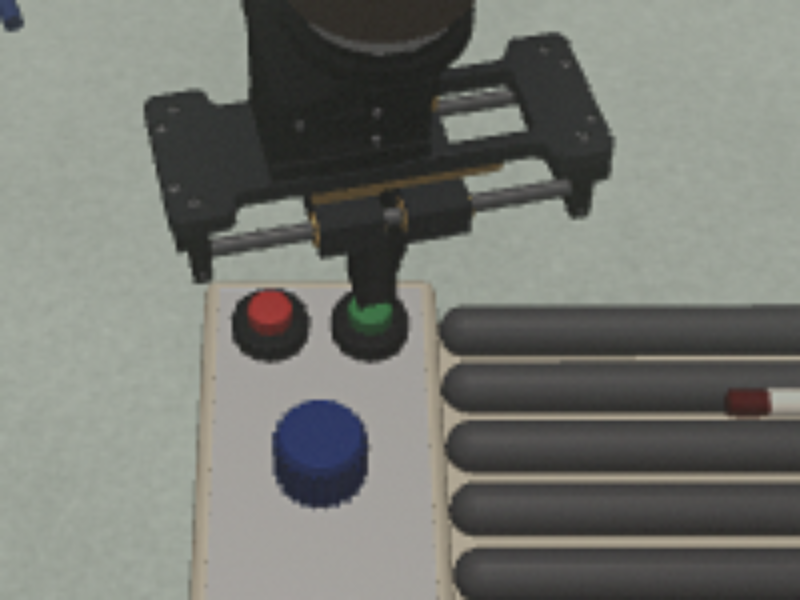

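Run:
```python
from station import vision
from h import *
c=vision.capture("scene");K=c["K"];R=np.array(c["orientation"])
for p in([.5457,-.0147,.12],[.5457,-.0147,.13],[.5457,-.0147,.14],[.5457,-.0147,.15],[.6308,-.0187,.145]):
    q=R.T@(np.array(p)-c["xyz"]); u=K[0,0]*q[0]/-q[2]+K[0,2]; v=-K[1,1]*q[1]/-q[2]+K[1,2]
    print(p,[round((u-250)*4),round((v-200)*4)])
```

```text
[0.5457, -0.0147, 0.12] [365, 317]
[0.5457, -0.0147, 0.13] [366, 304]
[0.5457, -0.0147, 0.14] [366, 291]
[0.5457, -0.0147, 0.15] [366, 277]
[0.6308, -0.0187, 0.145] [315, 429]
```

```bash
python3 -m jog '{"delta_pos":[[0,0,-1],[0,0,0]],"rot":[[0,0,0],[0,0,0]],"grip":[0,0]}' >/dev/null && python3 f.py 3 &&
python3 -m jog '{"delta_pos":[[0,0,-1],[0,0,0]],"rot":[[0,0,0],[0,0,0]],"grip":[0,0]}' >/dev/null && python3 f.py 3
python3 - <<'E'
from station import vision
import cv2
f=vision.capture("scene")["frame"][250:310,300:380]
g=vision.capture("top")["frame"][150:225,240:340]
cv2.imwrite("pics/s6.png",cv2.resize(f,None,fx=8,fy=8,interpolation=cv2.INTER_CUBIC)[:,:,::-1])
E
```

```text
t18.05 yaw -153.67 pos [ 0.5457 -0.0147  0.144 ] F [ 0.6  0.3 -0.8] M [0.033 0.039 0.025] w 0.005 j6 -79.1
t18.22 yaw -153.67 pos [ 0.5457 -0.0148  0.143 ] F [ 0.1  0.5 -0.3] M [-0.015 -0.003 -0.01 ] w 0.004 j6 -79.1
```

View pics/s6.png

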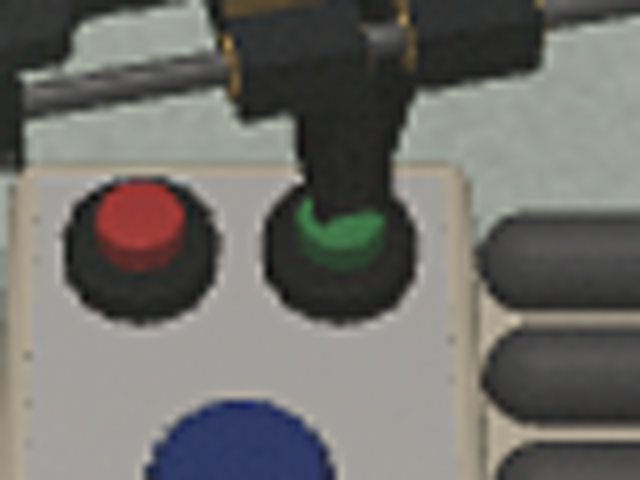

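```bash
python3 -m jog '{"delta_pos":[[0,0,-1],[0,0,0]],"rot":[[0,0,0],[0,0,0]],"grip":[0,0]}' >/dev/null && python3 f.py 3 &&
python3 -m jog '{"delta_pos":[[0,0,-1],[0,0,0]],"rot":[[0,0,0],[0,0,0]],"grip":[0,0]}' >/dev/null && python3 f.py 3 &&
python3 -m jog '{"delta_pos":[[0,0,-1],[0,0,0]],"rot":[[0,0,0],[0,0,0]],"grip":[0,0]}' >/dev/null && python3 f.py 3
python3 - <<'E'
from station import vision,r
import cv2
print(r.sense()["effort"],r.sense()["joints"])
f=vision.capture("scene")["frame"][250:310,300:380]
cv2.imwrite("pics/s7.png",cv2.resize(f,None,fx=8,fy=8,interpolation=cv2.INTER_CUBIC)[:,:,::-1])
E
```

```text
t18.48 yaw -153.68 pos [ 0.5457 -0.0147  0.142 ] F [ 0.5  0.8 -0.7] M [ 0.025 -0.009 -0.038] w 0.011 j6 -79.1
t18.65 yaw -153.68 pos [ 0.5457 -0.0147  0.141 ] F [-0.8 -0.6  0.6] M [0.068 0.079 0.055] w 0.003 j6 -79.1
t18.82 yaw -153.68 pos [ 0.5457 -0.0148  0.1399] F [ 0.6 -0.3  0.1] M [-0.048 -0.001 -0.012] w 0.005 j6 -79.1
[ 1.09244880e-02 -3.37049782e+01  1.62705678e+01  3.66225354e+00
 -4.87705681e-02  4.82656724e-04] [ 1.54694085e+01  1.88012207e+01 -1.74736754e+01 -4.66937699e-03
 -5.37487087e+01 -7.91427732e+01]
```

View pics/s7.png

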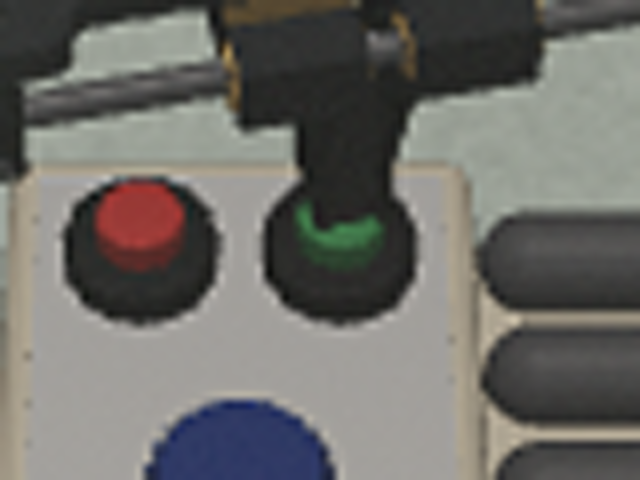

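The picture shows the closed tips still occluding the middle of the green face, with no force and the button not moved. So they are still above it, and the reading disagrees with the nominal heights. I go on down in 1 mm guarded steps.

```bash
python3 -m jog '{"delta_pos":[[0,0,-1],[0,0,0]],"rot":[[0,0,0],[0,0,0]],"grip":[0,0]}' >/dev/null && python3 f.py 2.5 &&
python3 -m jog '{"delta_pos":[[0,0,-1],[0,0,0]],"rot":[[0,0,0],[0,0,0]],"grip":[0,0]}' >/dev/null && python3 f.py 2.5 &&
python3 -m jog '{"delta_pos":[[0,0,-1],[0,0,0]],"rot":[[0,0,0],[0,0,0]],"grip":[0,0]}' >/dev/null && python3 f.py 2.5
python3 - <<'E'
from station import vision
from h import *
for n in("scene","top"):
    c=vision.capture(n); o=cv2.cvtColor(c["frame"],cv2.COLOR_RGB2HSV)
    for ce,s in blobs(c["frame"],(50,80,30),(85,255,255),15): print(n,ce.round(1),s)
    for ce,s in blobs(c["frame"],(0,150,50),(8,255,255),15): print(n,"red",ce.round(1),s)
E
```

```text
t19.03 yaw -153.67 pos [ 0.5457 -0.0147  0.139 ] F [ 0.1  1.  -0.9] M [ 0.042  0.042 -0.   ] w 0.007 j6 -79.1
t19.20 yaw -153.68 pos [ 0.5457 -0.0148  0.138 ] F [-0.  -0.5  1. ] M [ 0.044  0.036 -0.042] w 0.003 j6 -79.1
t19.37 yaw -153.67 pos [ 0.5457 -0.0147  0.137 ] F [-0.1  1.3  0.8] M [-0.031  0.043 -0.023] w 0.004 j6 -79.1
scene [341.9 279.8] [337 276  11   7  41]
scene red [148.2 257.8] [143 252  12  12 109]
scene red [317.  276.5] [312 273  11   8  74]
top [83.3 25. ] [81 23  6  5 19]
top red [303.  194.9] [299 190   9  10  57]
top red [486.8 195.8] [482 191  11  11  86]
```

Run:
```python
from station import vision
import cv2,numpy as np
f=vision.capture("scene")["frame"][225:310,290:380]
f=cv2.resize(f,None,fx=6,fy=6,interpolation=cv2.INTER_CUBIC)
f=np.clip(255*(f/255.)**.5,0,255).astype(np.uint8)
cv2.imwrite("pics/s8.png",f[:,:,::-1])
```

```text
(no output)
```

View pics/s8.png

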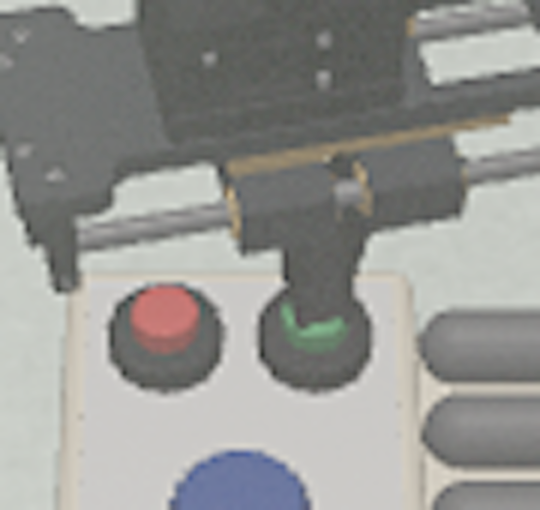

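```bash
python3 -m jog '{"delta_pos":[[0,0,-1],[0,0,0]],"rot":[[0,0,0],[0,0,0]],"grip":[0,0]}' >/dev/null && python3 f.py 2.5 &&
python3 -m jog '{"delta_pos":[[0,0,-1],[0,0,0]],"rot":[[0,0,0],[0,0,0]],"grip":[0,0]}' >/dev/null && python3 f.py 2.5 &&
python3 -m jog '{"delta_pos":[[0,0,-1],[0,0,0]],"rot":[[0,0,0],[0,0,0]],"grip":[0,0]}' >/dev/null && python3 f.py 2.5 &&
python3 -m jog '{"delta_pos":[[0,0,-1],[0,0,0]],"rot":[[0,0,0],[0,0,0]],"grip":[0,0]}' >/dev/null && python3 f.py 2.5 &&
python3 -m jog '{"delta_pos":[[0,0,-1],[0,0,0]],"rot":[[0,0,0],[0,0,0]],"grip":[0,0]}' >/dev/null && python3 f.py 2.5
python3 - <<'E'
from station import vision
from h import *
c=vision.capture("scene")
for ce,s in blobs(c["frame"],(50,80,30),(85,255,255),8): print(ce.round(1),s)
E
```

```text
t19.68 yaw -153.67 pos [ 0.5457 -0.0147  0.136 ] F [ 0.4 -0.2  0.1] M [0.02  0.029 0.015] w 0.006 j6 -79.1
t19.85 yaw -153.67 pos [ 0.5457 -0.0147  0.135 ] F [-1.  -0.3 -0.5] M [-0.045  0.018 -0.007] w 0.005 j6 -79.1
t20.02 yaw -153.67 pos [ 0.5457 -0.0147  0.134 ] F [-0.5  0.8 -0.7] M [-0.039  0.038 -0.043] w 0.001 j6 -79.1
t20.18 yaw -153.68 pos [ 0.5457 -0.0148  0.133 ] F [-0.4 -0.2  0.3] M [ 0.03  -0.037  0.024] w 0.008 j6 -79.1
t20.35 yaw -153.67 pos [ 0.5459 -0.0147  0.1321] F [ 0.6 -0.7  1.2] M [0.002 0.084 0.008] w 0.006 j6 -79.1
[341.1 280.2] [337 276  10   7  25]
```

```bash
python3 -m jog '{"delta_pos":[[0,0,-1],[0,0,0]],"rot":[[0,0,0],[0,0,0]],"grip":[0,0]}' >/dev/null && python3 f.py 7 &&
python3 -m jog '{"delta_pos":[[0,0,-1],[0,0,0]],"rot":[[0,0,0],[0,0,0]],"grip":[0,0]}' >/dev/null && python3 f.py 7 &&
python3 -m jog '{"delta_pos":[[0,0,-1],[0,0,0]],"rot":[[0,0,0],[0,0,0]],"grip":[0,0]}' >/dev/null && python3 f.py 7 &&
python3 -m jog '{"delta_pos":[[0,0,-1],[0,0,0]],"rot":[[0,0,0],[0,0,0]],"grip":[0,0]}' >/dev/null && python3 f.py 7 &&
python3 -m jog '{"delta_pos":[[0,0,-1],[0,0,0]],"rot":[[0,0,0],[0,0,0]],"grip":[0,0]}' >/dev/null && python3 f.py 7
python3 - <<'E'
from station import vision
from h import *
c=vision.capture("scene")
for ce,s in blobs(c["frame"],(50,80,30),(85,255,255),8): print(ce.round(1),s)
E
```

```text
t20.57 yaw -153.66 pos [ 0.5459 -0.0147  0.1313] F [0.  0.8 2.9] M [ 0.11   0.169 -0.021] w 0.003 j6 -79.1
t20.73 yaw -153.66 pos [ 0.5459 -0.0147  0.1303] F [-1.1 -0.1  2.6] M [0.08  0.239 0.036] w 0.003 j6 -79.1
t20.90 yaw -153.67 pos [ 0.5459 -0.0147  0.1293] F [-0.9  0.8  2.8] M [0.05  0.312 0.041] w 0.004 j6 -79.1
t21.07 yaw -153.66 pos [ 0.5459 -0.0147  0.1283] F [-1.6 -0.1  3. ] M [ 0.142  0.349 -0.003] w 0.000 j6 -79.1
t21.23 yaw -153.66 pos [ 0.5459 -0.0147  0.1273] F [-1.  -0.2  4.5] M [ 0.101  0.411 -0.038] w 0.006 j6 -79.1
```

```bash
python3 -m jog '{"delta_pos":[[0,0,-1],[0,0,0]],"rot":[[0,0,0],[0,0,0]],"grip":[0,0]}' >/dev/null && python3 f.py 8 &&
python3 -m jog '{"delta_pos":[[0,0,-1],[0,0,0]],"rot":[[0,0,0],[0,0,0]],"grip":[0,0]}' >/dev/null && python3 f.py 8 &&
python3 -m jog '{"delta_pos":[[0,0,-1],[0,0,0]],"rot":[[0,0,0],[0,0,0]],"grip":[0,0]}' >/dev/null && python3 f.py 8
python3 - <<'E'
from station import vision
from h import *
c=vision.capture("scene")
for ce,s in blobs(c["frame"],(50,80,30),(85,255,255),4): print(ce.round(1),s)
for ce,s in blobs(c["frame"],(0,150,50),(8,255,255),15): print("red",ce.round(1),s)
f=c["frame"][225:310,290:380]
f=cv2.resize(f,None,fx=6,fy=6,interpolation=cv2.INTER_CUBIC)
f=np.clip(255*(f/255.)**.5,0,255).astype(np.uint8)
cv2.imwrite("pics/s9.png",f[:,:,::-1])
E
```

```text
t21.45 yaw -153.65 pos [ 0.5459 -0.0147  0.127 ] F [-2.9  0.9  9.3] M [ 0.199  0.851 -0.018] w 0.005 j6 -79.1
[337.6 279.4] [337 278   2   4   5]
[343.5 282.2] [342 282   4   2   4]
[321.7 352. ] [321 351   3   3   7]
red [148.2 257.8] [143 252  12  12 108]
red [317.  276.5] [312 273  11   8  74]
```

View pics/s9.png

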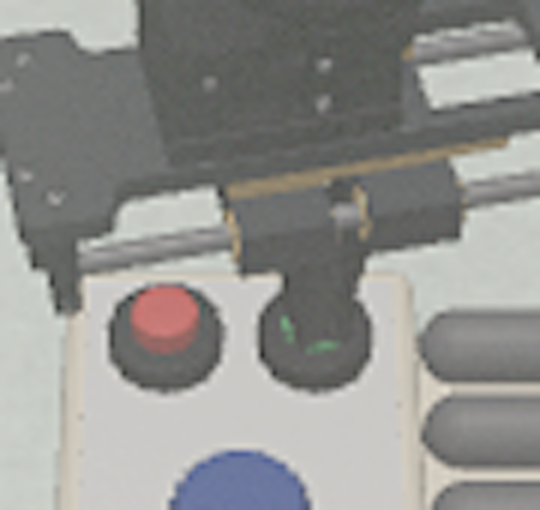

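The green button is fully in: force jumped to 9.3 N with no further travel after 5.3 mm, and the face is sunk in its collar. Red is unmoved. I withdraw.

```bash
python3 -m jog '{"delta_pos":[[0,0,0],[0,0,4],[0,0,6],[0,0,15],[0,0,20],[0,0,25],[0,0,25],[0,0,25],[0,0,0],[0,0,0]],"rot":[[0,0,0],[0,0,0],[0,0,0],[0,0,0],[0,0,0],[0,0,0],[0,0,0],[0,0,0],[0,0,0],[0,0,0]],"grip":[0,0,0,0,0,0,0,0,0,0]}' >/dev/null && python3 m.py
python3 - <<'E'
from station import vision
from h import *
for n in("scene","wrist"):
    c=vision.capture(n)
    for nm,lo,hi in(("green",(50,100,50),(85,255,255)),("red",(0,170,80),(6,255,255)),("blue",(110,120,50),(128,255,255)),("purple",(135,80,30),(165,255,255))):
        for ce,s in blobs(c["frame"],lo,hi,20): print(n,nm,ce.round(1),s)
    cv2.imwrite(f"pics/{n}10.png",c["frame"][:,:,::-1])
a=cv2.imread("pics/scene0.png").astype(int);b=cv2.imread("pics/scene10.png").astype(int)
d=(abs(a-b).max(2)>40).astype(np.uint8)
n,_,s,ce=cv2.connectedComponentsWithStats(d)
print([list(x) for x in s[1:] if x[4]>15])
E
```

```text
t22.33 yaw -153.69 pos [ 0.5463 -0.0145  0.2473] F [-0.1  1.2 -1. ] M [-0.038  0.059 -0.043] w 0.006 j6 -79.1
scene green [342.2 276.5] [337 273  11   8  68]
scene red [147.5 256.8] [143 252  10  12  69]
scene blue [400.7   3.4] [384   0  33   8 123]
scene blue [533.9   8.6] [517   0  32  19 190]
scene blue [553.3  11. ] [548   1  12  18  60]
scene blue [329.5 308.3] [319 300  22  18 275]
scene blue [354.4 408.1] [299 406 118   4 136]
scene blue [431. 408.] [418 408  27   1  27]
scene purple [155.4 208.3] [153 205   6   9  34]
scene purple [164.4 208.6] [162 207   6   4  21]
scene purple [173.2 210.6] [170 209   7   4  22]
scene purple [182.4 212.6] [180 211   6   4  21]
scene purple [148.2 218.3] [145 214   7  10  47]
scene purple [200.5 216.5] [198 215   6   4  22]
scene purple [209.7 218.6] [207 217   6   4  22]
scene purple [166.  222.3] [163 218   7  10  44]
scene purple [219.3 220.8] [217 219   6   5  23]
scene purple [175.1 224.3] [172 220   7  10  40]
scene purple [184.1 224.5] [181 222   7   5  24]
scene purple [193.4 228.2] [191 225   6   9  34]
scene purple [212.6 230.9] [
[... 599 characters left out ...]
131), np.int32(149), np.int32(9138)], [np.int32(392), np.int32(94), np.int32(32), np.int32(14), np.int32(115)], [np.int32(424), np.int32(94), np.int32(38), np.int32(30), np.int32(452)], [np.int32(410), np.int32(104), np.int32(7), np.int32(12), np.int32(36)], [np.int32(114), np.int32(109), np.int32(10), np.int32(17), np.int32(97)], [np.int32(377), np.int32(108), np.int32(7), np.int32(9), np.int32(27)], [np.int32(370), np.int32(113), np.int32(7), np.int32(28), np.int32(98)], [np.int32(443), np.int32(116), np.int32(18), np.int32(18), np.int32(170)], [np.int32(398), np.int32(123), np.int32(52), np.int32(42), np.int32(955)], [np.int32(423), np.int32(123), np.int32(24), np.int32(9), np.int32(51)]]
```

View pics/scene10.png

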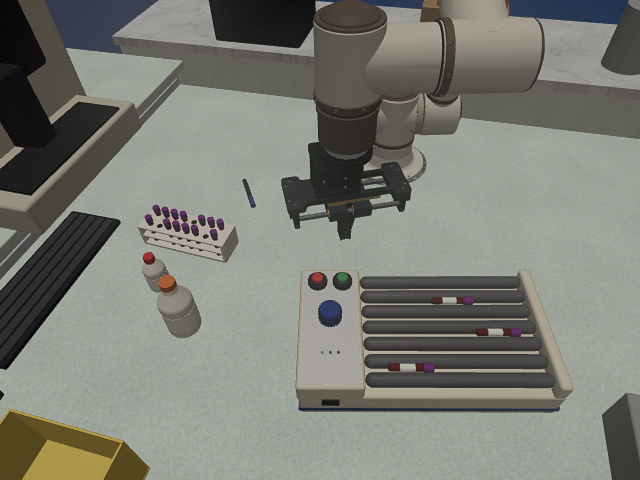

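The last scene view matches the first one everywhere except the arm. The green blob is back at (342,276.5), and the knob, red button, tubes, rack and bottles are unchanged. The arm is clear, so I hand in.

```bash
python3 -c "from station import finish_job; print(finish_job())"
```

```text
the job is handed in; nothing more can be done
None
```

I turned the selector anticlockwise to its stop, then four clicks clockwise, pressed the green button fully in and let it go, and handed the job in at about 22 s of the 72 s allowed.

- **End stop:** the knob passed four clicks about 24° apart. The moment then climbed to about 0.5 N m, where ordinary clicks peaked at about 0.3. That is under the 0.7 N m limit. I eased back, let go, recentred on the axis and gripped again.
- **Four clicks clockwise:** the resisting moment showed four click positions evenly spaced at about 24°, and 0.02 N m was left when I let go.
- **Green button:** it went in 5.3 mm, then the force jumped to 9 N with no more travel. In the last picture it is out again.
- **Everything else:** that picture shows the red button, knob, tubes, rack, bottles and marker unchanged from the first one. The arm is clear.

Two things did not fit:
- **Contact height:** the tips met the green button about 20 mm lower than the reported height and the given sizes predict. I pressed by force and by picture instead, and did not find the cause.
- **Force blip:** during the fourth click there was a brief side and vertical force of up to about 6 N that I can't explain. It did not upset the click pattern.

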